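# Fit a filter disc in the suction tester and draw its piston to the mark

### The arm

A 7-joint arm with a two-finger parallel gripper is mounted at the origin on a cart in front of the work surface, level with it; the furniture and walls round the work are solid. World frame = base frame: x ahead of the robot, y to its left, z up, the work surface at z = 0. Lengths are in m, angles in rad, forces in N, time in s.
With the tool pointing down it reaches from about 0.4 to 0.85 m from the base axis. Payload 4.5 kg.
Tool frame: the origin (TCP) lies at the very end of the fingers, on their centre line; the grasp point (between the pads) lies robot.pinch_z behind it (robot.pinch_z is the distance from the TCP to the grasp point, in m); z points along the fingers, y is the direction in which the jaws open and shut (so a half turn about z gives the same grasp; the last joint's range is limited). The gripper opens to 85 mm and grips with 20 to 120 N. Pads are 22 mm wide; open, the fingers measure 114 mm over their backs; the gripper's body (76 mm by 85 mm) begins 54 mm behind the grasp point. The pads swing forward as they close: fully open they stand 13 mm farther back than shut.
Start: joints at [1.355, 0.689, -0.195, 1.565, 0.157, 0.902, -0.215], TCP at [0.155, -0.606, 0.231] pointing down, gripper open.
Joint ranges: [-3.01, 3.01], [-0.46, 2.08], [-1.47, 1.51], [0.13, 2.56], [-1, 4.14], [0.04, 2.09], [-2.66, 2.66]. Speed limits (rad/s): [2.57, 2.57, 3.14, 3.14, 3.14, 3.14, 3.14].

### API

Orientations are given as a 3x3 rotation matrix whose columns are the frame's x, y, z axes.
In Python, from workcell import robot, capture, ticket gives the robot as it stands. The module is installed in compiled form; this text tells all that it offers.
- The arm moves only by the tool step_arm, never from a script. Its argument "moves" is a list of rows, each an object of numbers: "gripper": the opening, from 0 (shut) to 1 (fully open); "x", "y", "z": the shift along the world's x, y, z in mm; "spin": the turn about the world's z in rad. In form: [{"gripper": .., "x": .., "y": .., "z": .., "spin": ..}, ...]. A call has 1 to 12 rows; each row shifts and turns the commanded pose from where the row before left it; what a row does not reach is not made up. A row lasts 1/8 s, in which the tool goes at most 62.5 mm and 10.7 degrees, less where a joint would pass 70% of its speed; a pose out of reach is approached as far as the arm can. A call is refused whole if a number of a shift passes 62.5 or a number of a turn 0.188, either way. A call with a gripper value outside its range is refused whole. The fingers move at their own pace and stop on an object; the grip force is fixed at half the most. Time passes only in rows, so rows that do not move let the fingers close. It gives the time, the measured TCP pose, the force and the opening at its end, in the units of the state.
- robot.get_state(): the state, without advancing time (a new reading comes with each control period).
- capture(name): name is "scene" or "top"; returns a dict with "color" (384x512x3 uint8, red, green, blue), "intrinsics" (3x3 intrinsics, pixels), "R" (3x3) and "t" (3): a world point X has camera coordinates R X + t. Camera axes: x right, y down, z forward; pixel columns grow to the right and rows downward; lengths in m; the calibration is good to about 2 mm. A picture is of the moment at which its call begins. There is no depth.
- ticket.hand_in(): hands the job in, once; it reports no verdict.
The state is a dict: "clock": time; "q": joint angles; "qvel": joint speeds; "joint_efforts": joint torques, N m; "tcp_pos": TCP position; "tcp_rot": TCP orientation; "force": force on the tool from outside, world axes, zero at the start; "wrist_torque": the same for the moment, N m; "opening": finger opening in m.
Only numpy, scipy, OpenCV 4.12 (cv2) and the standard library are available. Lean on these libraries where they do the work, as an engineer would, in place of code of your own. Each camera call takes 0.05 s, during which the arm holds its last target.

### The job

Fit the white filter disc into the bench suction tester: lay it flat and centred on the round filter seat, and lay the blue clamp ring centred on top of it. Only then take the black knob and draw the piston rod straight up out of the barrel, without forcing it sideways, until the mouth of the barrel lies within the rod's red band and not beyond it. Finish while still holding the rod there, with the filter stack still in place, and leave the beaker, jars and timer alone.

Things in the scene. Friction and masses are not known exactly. Their poses are not given: they have to be found in the camera images.
- filter_center (a point): centre of the loose white porous filter disc, 44 mm diameter, 10 mm thick, 30 g, lying flat on the bench at the start; this point is half-way up (5 mm above its underside); z up
- clamp_ring_mid (a point): centre of the loose blue clamp ring, 44 mm outer and 26 mm inner diameter, 10 mm thick, 50 g, lying flat on the bench at the start; this point is half-way up, on its axis; z up. Filter disc and ring may lie in either order
- seat (a point): centre of the flat top of the aluminium filter seat, 62 mm diameter, 30 mm above the bench, on the fixed grey tester (base plate 92 x 270 mm, 12 mm thick). The tester's long axis is this frame's y axis; the seat stands at its +y end, 170 mm from the barrel. A thin suction pipe (top 26 mm above the bench) joins the two
- bore_mouth (a point): centre of the open upper end of the upright aluminium barrel at the -y end of the tester, 97 mm above the bench; barrel 40 mm outside diameter (64 mm flange at its foot), bore 19.6 mm wide and 79 mm deep; z is the bore axis, straight up
- rod_band (a point): centre of the red band on the steel piston rod; the band is 12 mm tall. Rod diameter 18 mm, sliding freely in the bore (it drops back if released; no spring). At the start the rod stands on the bore floor and this point is 40 mm below the mouth, so the band is hidden in the bore; z is the rod's axis. When this point is level with the mouth, 39 mm of rod is still in the bore
- rod_knob (a point): centre of the round black knob on top of the rod, 26 mm diameter, 30 mm tall, 76 mm above the red band's centre; at the start it is 36 mm above the barrel's mouth. z is the rod's axis
- rod: the piston rod with its knob, about 180 g, 130 mm long; origin at the centre of its lower end
- tester: the fixed bench suction tester with seat and barrel; origin under the middle of its base plate, on the bench
- glass_beaker: bystander: small clear glass beaker, 55 x 59 x 66 mm; origin at the centre of its underside
- jar_mint_b: bystander: small white jar with a mint green cap, 47 mm wide, 83 mm tall, beside the beaker; origin at the centre of its underside
- timer: bystander: white digital bench timer, 62 x 64 x 18 mm, lying behind the tester; origin at the centre of its underside
- filter: the filter disc; origin at the centre of its underside, 5 mm below its listed centre point
- clamp_ring: the clamp ring; origin at the centre of its underside, 5 mm below its listed centre point
Mind the look-alikes: they are no part of the job. Several things look just like the filter: the one meant starts nearest to the robot's base.

How it is judged:
By the outcome, as a careful person would: the job done as asked, in the order asked, and still so for the second after the job is handed in, while the arm keeps its last pose, push and grip.
It also fails if it takes over 61 s, if anything falls off the work surface, if the arm or the gripper's body presses on something with over 40 N, if the wrist force passes 120 N, or if a joint passes its speed limit or range.

## Working session

There is one attempt and no reset: what is moved stays moved. The work goes in short steps, Python scripts to look and compute and a tool call to move; the robot and the scene stay as the last step left them, time stands still between calls to the robot, and variables do not carry over. Pictures are saved under pics/ and viewed, and the job is handed in when it is done.

Besides the shell and the picture viewer there is one more tool, called after "Emit:" as name(argument=value, ...), one argument or row to a line, values as JSON. step_arm: Moves the arm, as the interface text tells. Its arguments: {"type":"object","properties":{"moves":{"type":"array","items":{"type":"object","properties":{"gripper":{"type":"number"},"x":{"type":"number"},"y":{"type":"number"},"z":{"type":"number"},"spin":{"type":"number"}}}}},"required":["moves"]}

```bash
mkdir -p pics
python3 - <<'E'
from workcell import robot, capture
import cv2,numpy as np
for n in("scene","top"):
    c=capture(n); cv2.imwrite(f"pics/{n}0.png",cv2.resize(c["color"][:,:,::-1],(800,600),interpolation=cv2.INTER_CUBIC))
    cv2.imwrite(f"pics/{n}0_raw.png",c["color"][:,:,::-1])
    print(n,c["intrinsics"].tolist(),c["R"].tolist(),c["t"].tolist())
s=robot.get_state();print(s["clock"],s["tcp_pos"],s["tcp_rot"],s["force"],s["opening"],robot.pinch_z)
E
```

```text
scene [[499.62389598042324, 0.0, 256.6917667143521], [0.0, 499.62389598042324, 193.5543820616734], [0.0, 0.0, 1.0]] [[-0.748745571180624, -0.6628571801702464, 0.0006544724216643026], [-0.4656857973792445, 0.5253229494651109, -0.7121604713016116], [0.4717168724528077, -0.5335317773685332, -0.7020164063476833]] [0.4255477548527219, 0.3433363198156851, 1.2865626729017525]
top [[452.21524955642343, 0.0, 247.58506980140857], [0.0, 452.21524955642343, 198.66628373024773], [0.0, 0.0, 1.0]] [[0.03642011094937517, -0.9993261870119882, -0.00455493913412786], [-0.9791009658663682, -0.03476967281395779, -0.2003805591666898], [0.2000871663999971, 0.011757627502635785, -0.9797075502605506]] [-0.009252285244760187, 0.5435717053468111, 1.26870840320026]
0.1 [ 0.15430172 -0.60506212  0.23057315] [[ 9.68951717e-01  2.47249435e-01 -5.35910993e-04]
 [ 2.47249979e-01 -9.68950489e-01  1.54856414e-03]
 [-1.36389608e-04 -1.63298787e-03 -9.99998657e-01]] [-1.02425199  0.7897303  -0.64591723] 0.08530047776450979 0.0187
```

View pics/scene0.png

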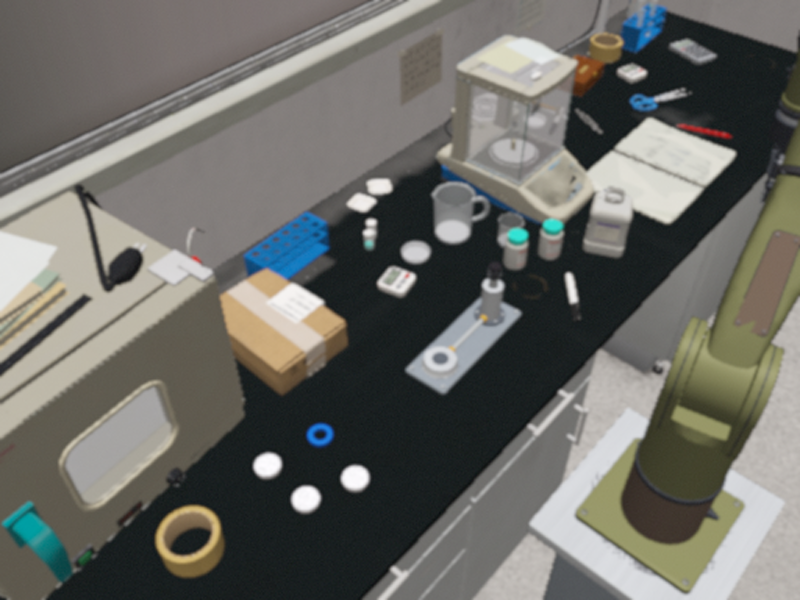

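View pics/top0.png

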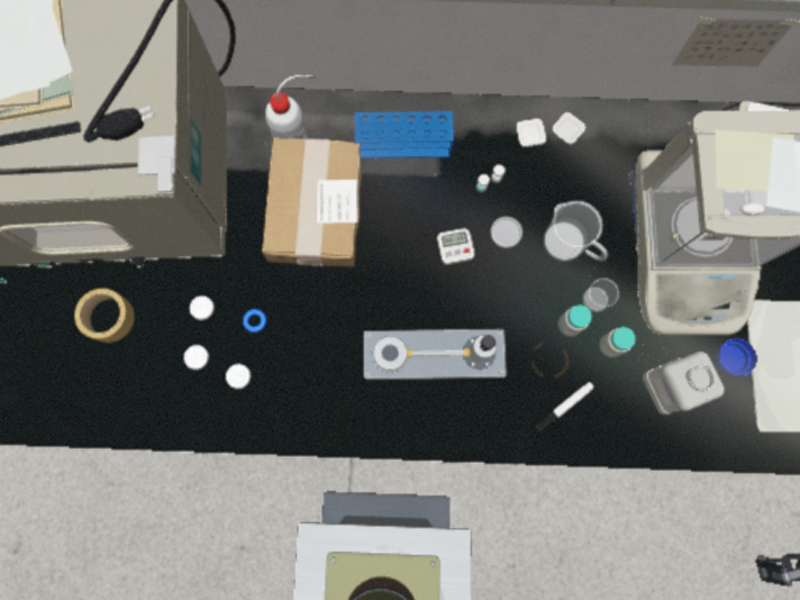

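The scene view shows the tester with its seat near (440,360) and its knob near (494,275). The blue ring is near (320,434), and there are three white discs near (267,465), (306,499) and (355,478). In the top view the discs are at (201,307), (196,357) and (238,376), the ring at (254,321), the seat at (390,353) and the knob at (487,344). I'll enlarge these areas to measure them.

```bash
cat > h.py <<'E'
import numpy as np,cv2
from workcell import robot,capture
def ray(c,u,v):
    d=np.linalg.inv(c["intrinsics"])@np.array([u,v,1.]);return -c["R"].T@c["t"],c["R"].T@d
def atz(c,u,v,z):
    o,d=ray(c,u,v);return o+d*(z-o[2])/d[2]
def proj(c,X):
    p=c["intrinsics"]@(c["R"]@np.array(X)+c["t"]);return p[:2]/p[2]
def crop(c,u,v,w,name,k):
    im=c["color"][:,:,::-1][max(0,v-w):v+w,max(0,u-w):u+w]
    return cv2.resize(im,None,fx=k,fy=k,interpolation=cv2.INTER_CUBIC)
def blobs(c,mask,lo,hi):
    n,l,st,ce=cv2.connectedComponentsWithStats(mask.astype(np.uint8))
    return [(ce[i],st[i]) for i in range(1,n) if lo<st[i][4]<hi]
E
python3 - <<'E'
from h import *
S=capture("scene");T=capture("top")
for n,c in(("scene",S),("top",T)):
    im=c["color"].astype(int);r,g,b=im[...,0],im[...,1],im[...,2]
    for nm,m,z in(("white",(r>170)&(g>170)&(b>170),.005),("blue",(b>140)&(r<90),.005)):
        for ce,st in blobs(c,m,40,500):
            X=atz(c,ce[0],ce[1],z)
            if 0.3<X[0]<0.9 and 0<X[1]<.6: print(n,nm,ce.round(1),st[2:],X.round(4))
a=crop(T,250,226,25,"",8);b=crop(T,310,222,25,"",8)
cv2.imwrite("pics/t1.png",np.hstack([a,b]))
a=crop(S,282,230,25,"",8);b=crop(S,314,190,25,"",8)
cv2.imwrite("pics/s1.png",np.hstack([a,b]))
E
```

```text
scene white [170.8 297.1] [ 17  15 203] [0.5491 0.3705 0.005 ]
scene white [227.  305.3] [ 17  16 214] [0.4182 0.2887 0.005 ]
scene white [195.3 318.7] [ 18  16 226] [0.4517 0.3723 0.005 ]
scene blue [204.4 277.6] [ 17  14 149] [0.5274 0.2659 0.005 ]
top white [ 64.5 158.5] [32  4 77] [0.6608 0.5831 0.005 ]
top white [128.4 196.4] [ 14  14 164] [0.5478 0.3739 0.005 ]
top white [248.9 225.3] [ 22  21 265] [0.4723 0.004  0.005 ]
top white [124.9 228.1] [ 15  15 177] [0.4506 0.3759 0.005 ]
top white [151.9 240.2] [ 15  15 179] [0.417 0.292 0.005]
top blue [162.4 204.7] [ 14  15 120] [0.5258 0.2685 0.005 ]
```

View pics/t1.png

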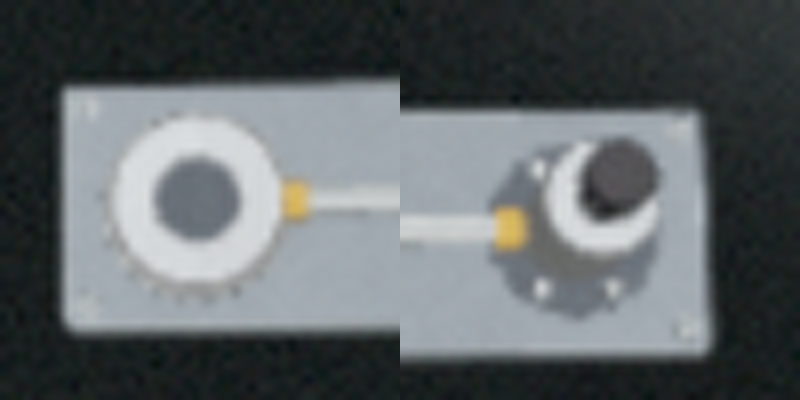

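View pics/s1.png

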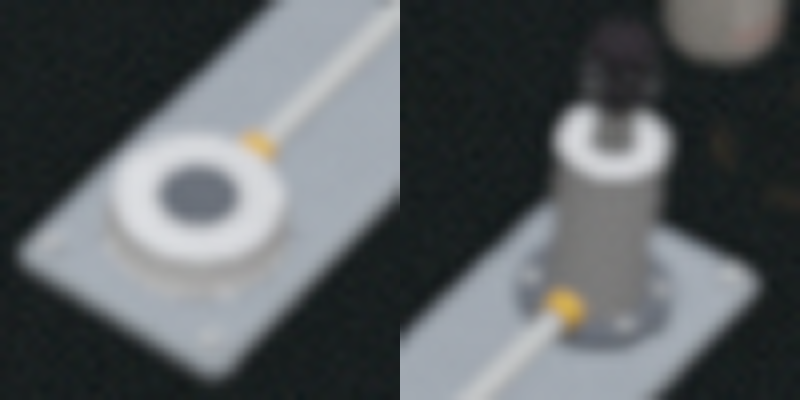

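Run:
```python
from h import *
S=capture("scene");T=capture("top")
def both(n,s,t,z):
    a=atz(S,*s,z);b=atz(T,*t,z);print(n,a.round(4),b.round(4),((a+b)/2).round(4))
both("seat",(281.25,228.9),(249.2,225.5),.03)
both("mouth",(315.1,182.25),(310.1,221.25),.097)
both("knobtop",(316,168.5),(312,218),.148)
```

```text
seat [0.4686 0.0025 0.03  ] [0.4681 0.0029 0.03  ] [0.4684 0.0027 0.03  ]
mouth [ 0.4762 -0.1659  0.097 ] [ 0.4766 -0.1676  0.097 ] [ 0.4764 -0.1668  0.097 ]
knobtop [ 0.481  -0.1698  0.148 ] [ 0.4776 -0.166   0.148 ] [ 0.4793 -0.1679  0.148 ]
```

Emit:
step_arm(
  moves=[
    {"x": 40,"y": 25,"z": 5,"spin": -0.04,"gripper": 0.75},
    {"x": 45,"y": 25,"z": 5,"spin": -0.04,"gripper": 0.75},
    {"x": 45,"y": 25,"spin": -0.04,"gripper": 0.75},
    {"x": 45,"y": 25,"spin": -0.04,"gripper": 0.75},
    {"x": 45,"y": 25,"spin": -0.04,"gripper": 0.75},
    {"x": 45,"y": 30,"spin": -0.05,"gripper": 0.75},
    {"gripper": 0.75},
  ],
)

```text
invalid input at $.moves[2]: expected keys gripper, x, y, z, spin
```

All keys are required in every row.

Emit:
step_arm(
  moves=[
    {"x": 40,"y": 25,"z": 5,"spin": -0.04,"gripper": 0.75},
    {"x": 45,"y": 25,"z": 5,"spin": -0.04,"gripper": 0.75},
    {"x": 45,"y": 25,"z": 0,"spin": -0.04,"gripper": 0.75},
    {"x": 45,"y": 25,"z": 0,"spin": -0.04,"gripper": 0.75},
    {"x": 45,"y": 25,"z": 0,"spin": -0.04,"gripper": 0.75},
    {"x": 45,"y": 30,"z": 0,"spin": -0.05,"gripper": 0.75},
    {"x": 0,"y": 0,"z": 0,"spin": 0,"gripper": 0.75},
  ],
)

```text
clock: 1.18
tcp_pos: [0.4257, -0.4455, 0.2413]
tcp_rot: [[1.0, 0.01, 0.004], [0.01, -1.0, 0.003], [0.004, -0.003, -1.0]]
force: [-0.7, -0.6, 0.5]
opening: 0.0639
```

Emit:
step_arm(
  moves=[
    {"x": 0,"y": 30,"z": 0,"spin": 0.01,"gripper": 0.7},
    {"x": 0,"y": 50,"z": 0,"spin": 0,"gripper": 0.7},
    {"x": 0,"y": 60,"z": 0,"spin": 0,"gripper": 0.7},
    {"x": 0,"y": 60,"z": 0,"spin": 0,"gripper": 0.7},
    {"x": 0,"y": 60,"z": 0,"spin": 0,"gripper": 0.7},
    {"x": 0,"y": 60,"z": 0,"spin": 0,"gripper": 0.7},
    {"x": 0,"y": 60,"z": 0,"spin": 0,"gripper": 0.7},
    {"x": 0,"y": 60,"z": 0,"spin": 0,"gripper": 0.7},
    {"x": 0,"y": 60,"z": 0,"spin": 0,"gripper": 0.7},
    {"x": 0,"y": 60,"z": 0,"spin": 0,"gripper": 0.7},
    {"x": 0,"y": 60,"z": 0,"spin": 0,"gripper": 0.7},
    {"x": 0,"y": 0,"z": 0,"spin": 0,"gripper": 0.7},
  ],
)

```text
clock: 2.68
tcp_pos: [0.4195, 0.1749, 0.2415]
tcp_rot: [[1.0, 0.02, 0.002], [0.02, -1.0, 0.003], [0.002, -0.003, -1.0]]
force: [-0.6, -0.2, 0.1]
opening: 0.0598
```

Emit:
step_arm(
  moves=[
    {"x": -2,"y": 40,"z": -30,"spin": -0.02,"gripper": 0.7},
    {"x": 0,"y": 40,"z": -50,"spin": 0,"gripper": 0.7},
    {"x": 0,"y": 25,"z": -50,"spin": 0,"gripper": 0.7},
    {"x": 0,"y": 10,"z": -40,"spin": 0,"gripper": 0.7},
    {"x": 0,"y": 0,"z": -20,"spin": 0,"gripper": 0.7},
    {"x": 0,"y": 0,"z": 0,"spin": 0,"gripper": 0.7},
    {"x": 0,"y": 0,"z": 0,"spin": 0,"gripper": 0.7},
  ],
)

```text
clock: 3.55
tcp_pos: [0.4185, 0.2826, 0.0533]
tcp_rot: [[1.0, -0.012, 0.001], [-0.012, -1.0, 0.0], [0.001, -0.0, -1.0]]
force: [-0.3, 0.0, -0.9]
opening: 0.0596
```

Run:
```python
from h import *
S=capture("scene");T=capture("top")
cv2.imwrite("pics/p1.png",np.hstack([crop(S,227,290,35,"",5),crop(T,152,235,35,"",5)]))
```

```text
(no output)
```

View pics/p1.png

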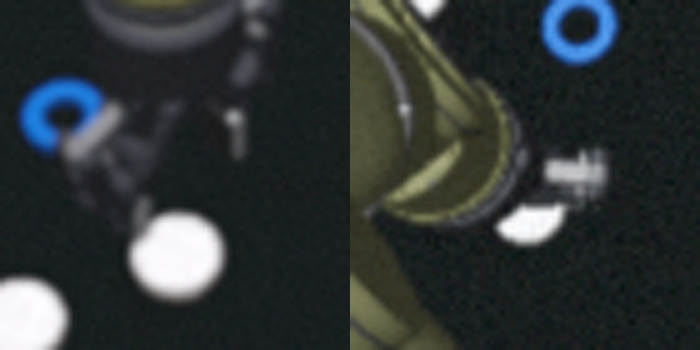

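Emit:
step_arm(
  moves=[
    {"x": 0,"y": 7.5,"z": -10,"spin": 0.01,"gripper": 0.7},
    {"x": 0,"y": 0,"z": -20,"spin": 0,"gripper": 0.7},
    {"x": 0,"y": 0,"z": -15,"spin": 0,"gripper": 0.7},
    {"x": 0,"y": 0,"z": -3,"spin": 0,"gripper": 0.7},
    {"x": 0,"y": 0,"z": 0,"spin": 0,"gripper": 0.7},
    {"x": 0,"y": 0,"z": 0,"spin": 0,"gripper": 0.7},
  ],
)

```text
clock: 4.4
tcp_pos: [0.4178, 0.2911, 0.0049]
tcp_rot: [[1.0, -0.0, 0.001], [-0.0, -1.0, 0.0], [0.001, -0.0, -1.0]]
force: [-0.0, 0.5, 0.0]
opening: 0.0599
```

Emit:
step_arm(
  moves=[
    {"x": 0,"y": 0,"z": -2,"spin": 0,"gripper": 0.58},
    {"x": 0,"y": 0,"z": 0,"spin": 0,"gripper": 0.58},
    {"x": 0,"y": 0,"z": 0,"spin": 0,"gripper": 0.58},
  ],
)

```text
clock: 4.78
tcp_pos: [0.4176, 0.2909, 0.0026]
tcp_rot: [[1.0, -0.0, 0.0], [-0.0, -1.0, 0.0], [0.0, -0.0, -1.0]]
force: [0.3, -0.1, 0.4]
opening: 0.0496
```

Emit:
step_arm(
  moves=[
    {"x": 0,"y": 0,"z": -2,"spin": 0,"gripper": 0.58},
    {"x": 0,"y": 0,"z": 0,"spin": 0,"gripper": 0.58},
  ],
)

```text
clock: 5.03
tcp_pos: [0.4175, 0.2909, 0.0004]
tcp_rot: [[1.0, -0.0, -0.0], [-0.0, -1.0, -0.0], [-0.0, 0.0, -1.0]]
force: [0.7, -0.1, 0.4]
opening: 0.0496
```

Emit:
step_arm(
  moves=[
    {"x": 0,"y": 0,"z": -2,"spin": 0,"gripper": 0.58},
    {"x": 0,"y": 0,"z": 0,"spin": 0,"gripper": 0.58},
  ],
)

```text
clock: 5.28
tcp_pos: [0.4174, 0.2908, -0.0017]
tcp_rot: [[1.0, -0.0, -0.0], [-0.0, -1.0, -0.0], [-0.0, 0.0, -1.0]]
force: [-0.1, 0.9, -0.2]
opening: 0.0492
```

Emit:
step_arm(
  moves=[
    {"x": 0,"y": 0,"z": 0,"spin": 0,"gripper": 0.2},
    {"x": 0,"y": 0,"z": 0,"spin": 0,"gripper": 0.2},
    {"x": 0,"y": 0,"z": 0,"spin": 0,"gripper": 0.2},
  ],
)

```text
clock: 5.65
tcp_pos: [0.4175, 0.2908, -0.0011]
tcp_rot: [[1.0, -0.0, 0.0], [-0.0, -1.0, -0.0], [0.0, 0.0, -1.0]]
force: [-0.2, 0.0, 5.2]
opening: 0.0404
```

Emit:
step_arm(
  moves=[
    {"x": 0,"y": 0,"z": 2,"spin": 0,"gripper": 0.2},
    {"x": 0,"y": 0,"z": 6,"spin": 0,"gripper": 0.2},
    {"x": 0,"y": 0,"z": 10,"spin": 0,"gripper": 0.2},
    {"x": 0,"y": 0,"z": 20,"spin": 0,"gripper": 0.2},
    {"x": 0,"y": 0,"z": 20,"spin": 0,"gripper": 0.2},
    {"x": 0,"y": 0,"z": 0,"spin": 0,"gripper": 0.2},
  ],
)

```text
clock: 6.4
tcp_pos: [0.4185, 0.2915, 0.0581]
tcp_rot: [[1.0, -0.0, 0.003], [-0.0, -1.0, 0.002], [0.003, -0.002, -1.0]]
force: [0.5, -0.4, -0.5]
opening: 0.0403
```

Run:
```python
from h import *
S=capture("scene");T=capture("top")
cv2.imwrite("pics/p2.png",np.hstack([crop(S,227,280,35,"",5),crop(T,152,235,35,"",5)]))
```

```text
(no output)
```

View pics/p2.png

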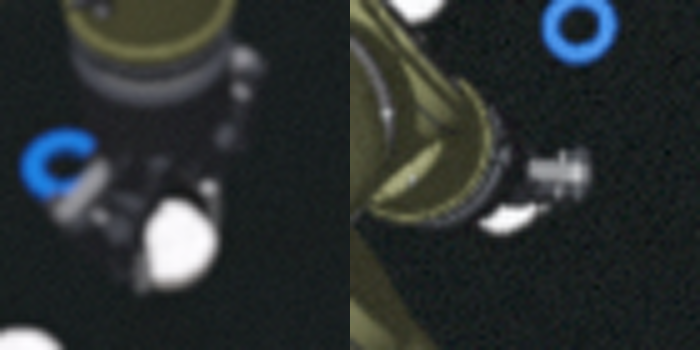

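Run:
```python
from h import *
S=capture("scene");T=capture("top")
cv2.imwrite("pics/p3.png",np.hstack([crop(S,227,285,18,"",11),crop(T,152,240,18,"",11)]))
# predicted outline of flat disc held, underside at about tip z
c=np.array([0.418,0.2915])
for nm,C in(("S",S),("T",T)):
    for z in (.055,.06,.065,.07):
        P=np.array([proj(C,(c[0]+.022*np.cos(a),c[1]+.022*np.sin(a),z)) for a in np.linspace(0,6.28,60)])
        print(nm,z,P.min(0).round(1),P.max(0).round(1))
```

```text
S 0.055 [216.9 288.2] [234.  302.6]
S 0.06 [216.8 287.1] [233.9 301.5]
S 0.065 [216.7 285.9] [233.9 300.4]
S 0.07 [216.6 284.8] [233.8 299.3]
T 0.055 [140.8 230.4] [156.  245.6]
T 0.06 [140.3 230.2] [155.7 245.4]
T 0.065 [139.9 229.9] [155.3 245.3]
T 0.07 [139.5 229.7] [155.  245.1]
```

View pics/p3.png

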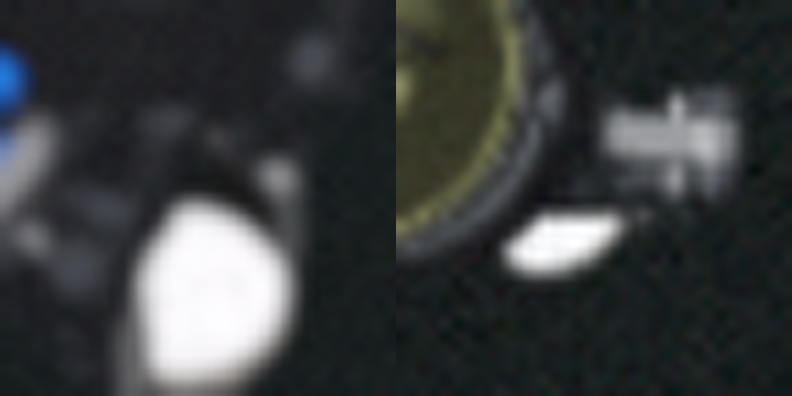

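Emit:
step_arm(
  moves=[
    {"x": 5,"y": -20,"z": 10,"spin": 0,"gripper": 0.2},
    {"x": 5,"y": -30,"z": 10,"spin": 0,"gripper": 0.2},
    {"x": 10,"y": -40,"z": 5,"spin": 0,"gripper": 0.2},
    {"x": 10,"y": -45,"z": 0,"spin": 0,"gripper": 0.2},
    {"x": 10,"y": -45,"z": 0,"spin": 0,"gripper": 0.2},
    {"x": 10,"y": -40,"z": 0,"spin": 0,"gripper": 0.2},
    {"x": 0,"y": -35,"z": 0,"spin": 0,"gripper": 0.2},
    {"x": 0,"y": -24,"z": 0,"spin": 0,"gripper": 0.2},
    {"x": 0,"y": -10,"z": 0,"spin": 0,"gripper": 0.2},
    {"x": 0,"y": 0,"z": 0,"spin": 0,"gripper": 0.2},
    {"x": 0,"y": 0,"z": 0,"spin": 0,"gripper": 0.2},
  ],
)

```text
clock: 7.98
tcp_pos: [0.4677, 0.0035, 0.0814]
tcp_rot: [[1.0, 0.002, 0.0], [0.002, -1.0, 0.001], [0.0, -0.001, -1.0]]
force: [-0.6, 0.2, -0.0]
opening: 0.0402
```

Run:
```python
from h import *
S=capture("scene");T=capture("top")
cv2.imwrite("pics/p4.png",np.hstack([crop(S,278,222,22,"",9),crop(T,247,222,22,"",9)]))
print(proj(S,robot.get_state()["tcp_pos"]),proj(T,robot.get_state()["tcp_pos"]))
```

```text
[281.96493851 217.47383939] [249.01426704 223.09975804]
```

View pics/p4.png

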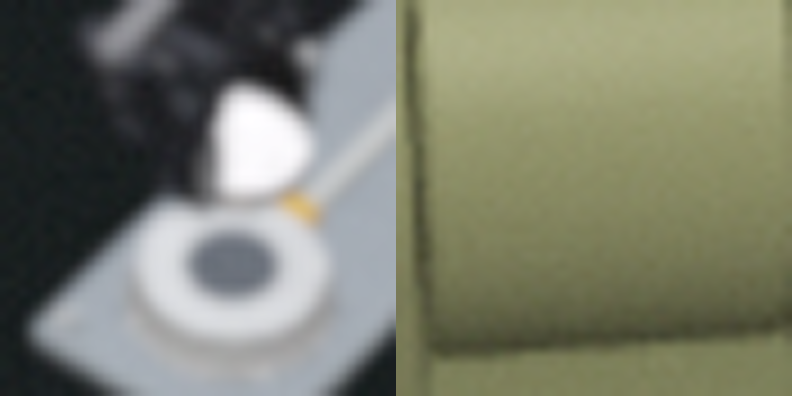

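Run:
```python
from h import *
S=capture("scene");p=robot.get_state()["tcp_pos"]
k=14;w=20;u0,v0=278,217
im=crop(S,u0,v0,w,"",k)
for z,col in((p[2]+.0005,(0,0,255)),(p[2]+.0105,(0,200,0))):
    P=np.array([proj(S,(p[0]+.022*np.cos(a),p[1]+.022*np.sin(a),z)) for a in np.linspace(0,6.28,80)])
    Q=((P-[u0-w,v0-w]+.5)*k).astype(int)
    cv2.polylines(im,[Q],True,col,1)
cv2.imwrite("pics/p5.png",im)
```

```text
(no output)
```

View pics/p5.png

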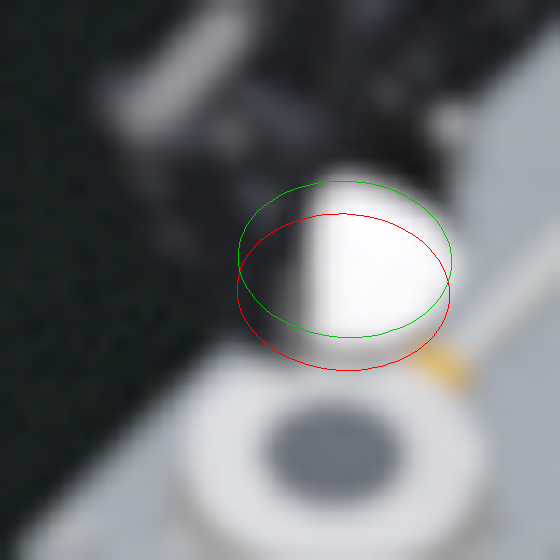

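Emit:
step_arm(
  moves=[
    {"x": 1.5,"y": -1,"z": -20,"spin": 0,"gripper": 0.2},
    {"x": 0,"y": 0,"z": -20,"spin": 0,"gripper": 0.2},
    {"x": 0,"y": 0,"z": -8,"spin": 0,"gripper": 0.2},
    {"x": 0,"y": 0,"z": 0,"spin": 0,"gripper": 0.2},
    {"x": 0,"y": 0,"z": 0,"spin": 0,"gripper": 0.2},
  ],
)

```text
clock: 8.75
tcp_pos: [0.4693, 0.0011, 0.034]
tcp_rot: [[1.0, -0.0, 0.001], [-0.0, -1.0, 0.0], [0.001, -0.0, -1.0]]
force: [-0.5, 0.2, -0.8]
opening: 0.0403
```

Emit:
step_arm(
  moves=[
    {"x": 0,"y": 0,"z": -1.5,"spin": 0,"gripper": 0.2},
    {"x": 0,"y": 0,"z": 0,"spin": 0,"gripper": 0.2},
  ],
)

```text
clock: 9.0
tcp_pos: [0.4692, 0.0009, 0.0323]
tcp_rot: [[1.0, -0.0, 0.001], [-0.0, -1.0, 0.0], [0.001, -0.0, -1.0]]
force: [-0.0, -1.5, -0.4]
opening: 0.0401
```

Emit:
step_arm(
  moves=[
    {"x": 0,"y": 1.8,"z": -1,"spin": 0,"gripper": 0.2},
    {"x": 0,"y": 0,"z": 0,"spin": 0,"gripper": 0.2},
  ],
)

```text
clock: 9.25
tcp_pos: [0.469, 0.003, 0.031]
tcp_rot: [[1.0, 0.0, -0.0], [0.0, -1.0, 0.0], [-0.0, -0.0, -1.0]]
force: [0.8, -0.1, -0.9]
opening: 0.0405
```

Emit:
step_arm(
  moves=[
    {"x": 0,"y": 0,"z": -1,"spin": 0,"gripper": 0.2},
    {"x": 0,"y": 0,"z": 0,"spin": 0,"gripper": 0.2},
  ],
)

```text
clock: 9.5
tcp_pos: [0.469, 0.0027, 0.0299]
tcp_rot: [[1.0, -0.0, -0.0], [-0.0, -1.0, -0.0], [-0.0, 0.0, -1.0]]
force: [-0.8, 0.2, -0.4]
opening: 0.0405
```

Emit:
step_arm(
  moves=[
    {"x": 0,"y": 0,"z": -1,"spin": 0,"gripper": 0.2},
    {"x": 0,"y": 0,"z": 0,"spin": 0,"gripper": 0.2},
  ],
)

```text
clock: 9.75
tcp_pos: [0.469, 0.0027, 0.029]
tcp_rot: [[1.0, -0.0, -0.0], [-0.0, -1.0, -0.0], [-0.0, 0.0, -1.0]]
force: [0.9, 0.5, -0.7]
opening: 0.0397
```

Emit:
step_arm(
  moves=[
    {"x": 0,"y": 0,"z": -0.7,"spin": 0,"gripper": 0.2},
    {"x": 0,"y": 0,"z": 0,"spin": 0,"gripper": 0.2},
  ],
)

```text
clock: 10.0
tcp_pos: [0.469, 0.0027, 0.0289]
tcp_rot: [[1.0, -0.0, 0.0], [-0.0, -1.0, -0.0], [0.0, 0.0, -1.0]]
force: [-0.4, 0.1, 6.9]
opening: 0.0403
```

Contact at 7 N. I'll release and rise.

Emit:
step_arm(
  moves=[
    {"x": 0,"y": 0,"z": 0.5,"spin": 0,"gripper": 0.5},
    {"x": 0,"y": 0,"z": 0,"spin": 0,"gripper": 0.58},
    {"x": 0,"y": 0,"z": 0,"spin": 0,"gripper": 0.65},
    {"x": 0,"y": 0,"z": 0,"spin": 0,"gripper": 0.65},
    {"x": 0,"y": 0,"z": 15,"spin": 0,"gripper": 0.7},
    {"x": 0,"y": 0,"z": 30,"spin": 0,"gripper": 0.7},
    {"x": 5,"y": 40,"z": 40,"spin": 0,"gripper": 0.7},
    {"x": 10,"y": 50,"z": 10,"spin": 0,"gripper": 0.7},
    {"x": 10,"y": 50,"z": 0,"spin": 0,"gripper": 0.7},
    {"x": 10,"y": 50,"z": 0,"spin": 0,"gripper": 0.7},
    {"x": 10,"y": 40,"z": 0,"spin": 0,"gripper": 0.7},
    {"x": 7,"y": 20,"z": 0,"spin": 0,"gripper": 0.7},
  ],
)

```text
clock: 11.5
tcp_pos: [0.5208, 0.2562, 0.125]
tcp_rot: [[1.0, 0.003, 0.001], [0.003, -1.0, 0.002], [0.001, -0.002, -1.0]]
force: [-0.0, 0.3, -0.4]
opening: 0.0595
```

Run:
```python
from h import *
S=capture("scene");T=capture("top")
cv2.imwrite("pics/p6.png",np.hstack([crop(S,281,227,20,"",10),crop(T,249,225,20,"",10)]))
print(robot.get_state()["tcp_pos"])
```

```text
[0.52121803 0.25628976 0.12482526]
```

View pics/p6.png

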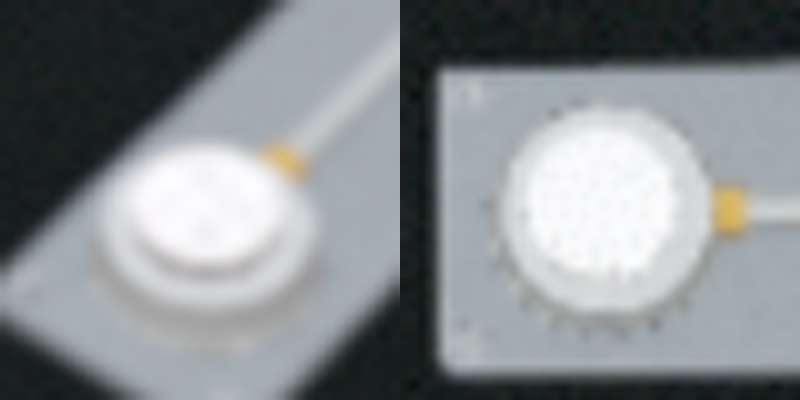

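Run:
```python
from h import *
S=capture("scene");T=capture("top")
im=T["color"].astype(int); 
for n,C in (("T",T),("S",S)):
    m=C["color"].min(2)>225
    for ce,st in blobs(C,m,60,500):
        X=atz(C,*ce,.04)
        if .4<X[0]<.55 and -.05<X[1]<.05: print(n,ce,st,X.round(4))
a=(0.4684,0.0027)
vis=[]
for C,u0,v0 in((S,281,227),(T,249,225)):
    w,k=20,14;im=crop(C,u0,v0,w,"",k)
    for z,r,col in((.03,.031,(0,0,255)),(.04,.022,(0,200,0))):
        P=np.array([proj(C,(a[0]+r*np.cos(t),a[1]+r*np.sin(t),z)) for t in np.linspace(0,6.28,80)])
        cv2.polylines(im,[((P-[u0-w,v0-w]+.5)*k).astype(int)],True,col,1)
    vis.append(im[:, :400] if 0 else im)
cv2.imwrite("pics/p7.png",cv2.resize(np.hstack(vis),(800,400)))
```

```text
T [248.68 224.68] [242 218  15  15 175] [0.4691 0.0044 0.04  ]
S [281.16030534 226.96946565] [274 222  15  11 131] [0.4683 0.0039 0.04  ]
```

View pics/p7.png

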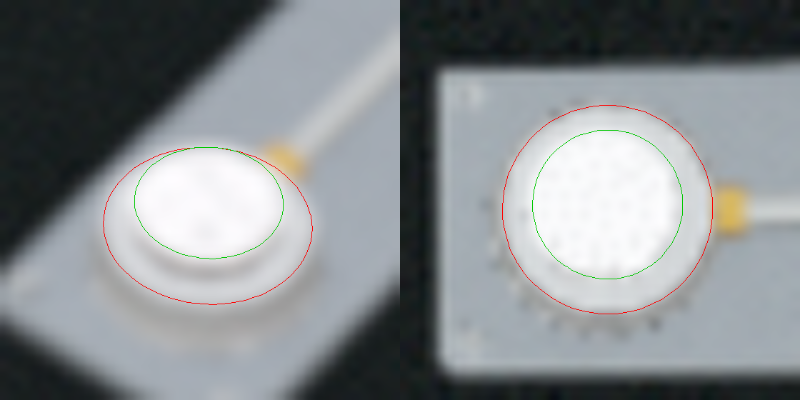

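Emit:
step_arm(
  moves=[
    {"x": 5.5,"y": 9,"z": -30,"spin": 0,"gripper": 0.7},
    {"x": 0,"y": 0,"z": -40,"spin": 0,"gripper": 0.7},
    {"x": 0,"y": 0,"z": -30,"spin": 0,"gripper": 0.7},
    {"x": 0,"y": 0,"z": -10,"spin": 0,"gripper": 0.7},
    {"x": 0,"y": 0,"z": 0,"spin": 0,"gripper": 0.7},
    {"x": 0,"y": 0,"z": 0,"spin": 0,"gripper": 0.7},
  ],
)

```text
clock: 12.45
tcp_pos: [0.5274, 0.2617, 0.0152]
tcp_rot: [[1.0, -0.001, 0.002], [-0.001, -1.0, 0.001], [0.002, -0.001, -1.0]]
force: [0.9, 0.1, 0.7]
opening: 0.06
```

Run:
```python
from h import *
S=capture("scene");T=capture("top")
cv2.imwrite("pics/p8.png",np.hstack([crop(S,204,274,25,"",8),crop(T,162,203,25,"",8)]))
```

```text
(no output)
```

View pics/p8.png

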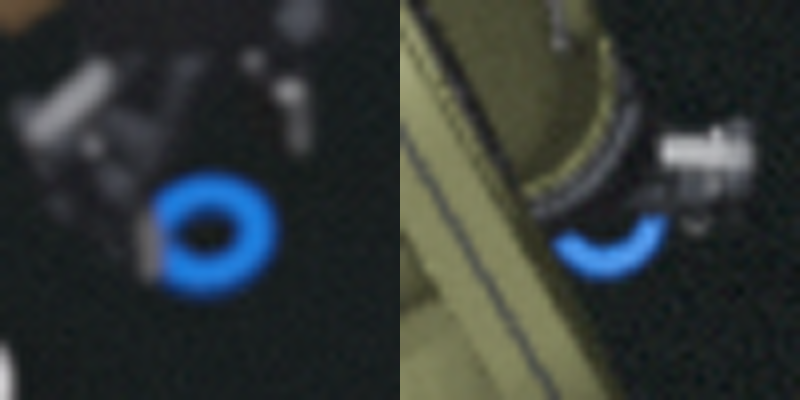

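Emit:
step_arm(
  moves=[
    {"x": -0.8,"y": 4,"z": 0,"spin": 0,"gripper": 0.7},
    {"x": 0,"y": 0,"z": -8,"spin": 0,"gripper": 0.7},
    {"x": 0,"y": 0,"z": -5,"spin": 0,"gripper": 0.65},
    {"x": 0,"y": 0,"z": 0,"spin": 0,"gripper": 0.6},
    {"x": 0,"y": 0,"z": 0,"spin": 0,"gripper": 0.58},
  ],
)

```text
clock: 13.18
tcp_pos: [0.5257, 0.2656, 0.0007]
tcp_rot: [[1.0, -0.0, -0.0], [-0.0, -1.0, -0.0], [-0.0, 0.0, -1.0]]
force: [0.8, 0.0, 0.2]
opening: 0.0497
```

Emit:
step_arm(
  moves=[
    {"x": 0.5,"y": 0,"z": -0.3,"spin": 0,"gripper": 0.2},
    {"x": 0,"y": 0,"z": 0,"spin": 0,"gripper": 0.2},
    {"x": 0,"y": 0,"z": 0,"spin": 0,"gripper": 0.2},
    {"x": 0,"y": 0,"z": 0,"spin": 0,"gripper": 0.2},
  ],
)

```text
clock: 13.68
tcp_pos: [0.5259, 0.2657, 0.0014]
tcp_rot: [[1.0, 0.0, -0.0], [0.0, -1.0, -0.0], [-0.0, 0.0, -1.0]]
force: [-2.3, -0.8, 6.8]
opening: 0.0408
```

Emit:
step_arm(
  moves=[
    {"x": 0,"y": 0,"z": 3,"spin": 0,"gripper": 0.2},
    {"x": 0,"y": 0,"z": 10,"spin": 0,"gripper": 0.2},
    {"x": 0,"y": 0,"z": 30,"spin": 0,"gripper": 0.2},
    {"x": 0,"y": 0,"z": 30,"spin": 0,"gripper": 0.2},
    {"x": 0,"y": 0,"z": 10,"spin": 0,"gripper": 0.2},
    {"x": 0,"y": 0,"z": 0,"spin": 0,"gripper": 0.2},
  ],
)

```text
clock: 14.42
tcp_pos: [0.5266, 0.2659, 0.084]
tcp_rot: [[1.0, -0.0, 0.001], [-0.0, -1.0, 0.001], [0.001, -0.001, -1.0]]
force: [-0.6, -0.7, -0.3]
opening: 0.0408
```

Run:
```python
from h import *
S=capture("scene");p=robot.get_state()["tcp_pos"]
vis=[]
for C in(S,capture("top")):
    u0,v0=proj(C,p).round().astype(int)
    k=10;w=20;im=crop(C,u0,v0,w,"",k)
    for z,col in((p[2],(0,0,255)),(p[2]+.010,(0,200,0))):
        P=np.array([proj(C,(p[0]+.022*np.cos(a),p[1]+.022*np.sin(a),z)) for a in np.linspace(0,6.28,80)])
        cv2.polylines(im,[((P-[u0-w,v0-w]+.5)*k).astype(int)],True,col,1)
    vis.append(im)
cv2.imwrite("pics/p9.png",np.hstack(vis))
```

```text
(no output)
```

View pics/p9.png

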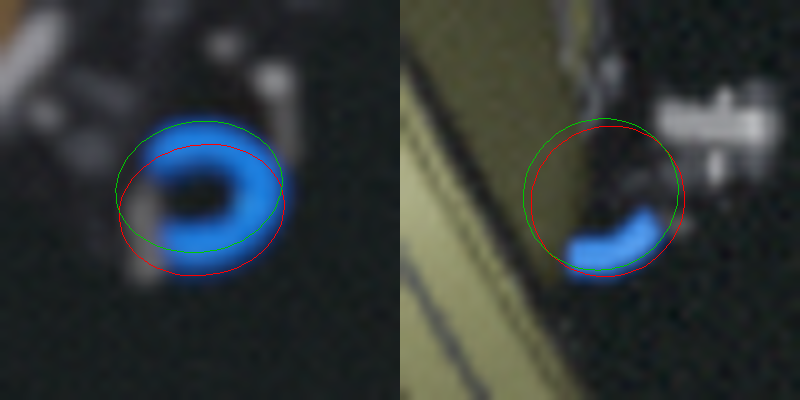

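Emit:
step_arm(
  moves=[
    {"x": -5,"y": -20,"z": 5,"spin": 0,"gripper": 0.2},
    {"x": -10,"y": -35,"z": 0,"spin": 0,"gripper": 0.2},
    {"x": -10,"y": -45,"z": 0,"spin": 0,"gripper": 0.2},
    {"x": -10,"y": -45,"z": 0,"spin": 0,"gripper": 0.2},
    {"x": -10,"y": -40,"z": 0,"spin": 0,"gripper": 0.2},
    {"x": -7,"y": -35,"z": 0,"spin": 0,"gripper": 0.2},
    {"x": -5,"y": -25,"z": 0,"spin": 0,"gripper": 0.2},
    {"x": 0,"y": -15,"z": 0,"spin": 0,"gripper": 0.2},
    {"x": 0,"y": -3,"z": 0,"spin": 0,"gripper": 0.2},
    {"x": 0,"y": 0,"z": -10,"spin": 0,"gripper": 0.2},
    {"x": 0,"y": 0,"z": -15,"spin": 0,"gripper": 0.2},
    {"x": 0,"y": 0,"z": 0,"spin": 0,"gripper": 0.2},
  ],
)

```text
clock: 16.02
tcp_pos: [0.4687, 0.0041, 0.0623]
tcp_rot: [[1.0, 0.002, -0.002], [0.002, -1.0, 0.0], [-0.002, -0.0, -1.0]]
force: [0.2, 0.2, -0.6]
opening: 0.0406
```

Emit:
step_arm(
  moves=[
    {"x": 0,"y": 0,"z": -10,"spin": 0,"gripper": 0.2},
    {"x": 0,"y": 0,"z": 0,"spin": 0,"gripper": 0.2},
    {"x": 0,"y": 0,"z": 0,"spin": 0,"gripper": 0.2},
  ],
)

```text
clock: 16.4
tcp_pos: [0.4693, 0.0028, 0.0536]
tcp_rot: [[1.0, -0.0, 0.0], [-0.0, -1.0, -0.0], [0.0, 0.0, -1.0]]
force: [-0.1, 0.4, -0.9]
opening: 0.0405
```

Emit:
step_arm(
  moves=[
    {"x": 0,"y": 0,"z": -8,"spin": 0,"gripper": 0.2},
    {"x": 0,"y": 0,"z": -1.5,"spin": 0,"gripper": 0.2},
    {"x": 0,"y": 0,"z": 0,"spin": 0,"gripper": 0.2},
  ],
)

```text
clock: 16.77
tcp_pos: [0.4691, 0.0027, 0.0438]
tcp_rot: [[1.0, -0.0, -0.0], [-0.0, -1.0, -0.0], [-0.0, 0.0, -1.0]]
force: [-0.5, -0.4, -0.3]
opening: 0.0407
```

Emit:
step_arm(
  moves=[
    {"x": 0,"y": 0,"z": -1,"spin": 0,"gripper": 0.2},
    {"x": 0,"y": 0,"z": 0,"spin": 0,"gripper": 0.2},
  ],
)

```text
clock: 17.02
tcp_pos: [0.4692, 0.0027, 0.043]
tcp_rot: [[1.0, -0.0, 0.0], [-0.0, -1.0, -0.0], [0.0, 0.0, -1.0]]
force: [0.3, 0.4, -0.4]
opening: 0.0406
```

Emit:
step_arm(
  moves=[
    {"x": 0,"y": 0,"z": -1,"spin": 0,"gripper": 0.2},
    {"x": 0,"y": 0,"z": 0,"spin": 0,"gripper": 0.2},
  ],
)

```text
clock: 17.27
tcp_pos: [0.4692, 0.0027, 0.042]
tcp_rot: [[1.0, -0.0, -0.0], [-0.0, -1.0, -0.0], [-0.0, 0.0, -1.0]]
force: [0.3, 0.5, 0.5]
opening: 0.0411
```

Emit:
step_arm(
  moves=[
    {"x": 0,"y": 0,"z": -0.8,"spin": 0,"gripper": 0.2},
    {"x": 0,"y": 0,"z": 0,"spin": 0,"gripper": 0.2},
  ],
)

```text
clock: 17.52
tcp_pos: [0.4693, 0.0027, 0.0414]
tcp_rot: [[1.0, -0.0, 0.0], [-0.0, -1.0, -0.0], [0.0, 0.0, -1.0]]
force: [0.5, 0.2, 3.2]
opening: 0.0408
```

Emit:
step_arm(
  moves=[
    {"x": 0,"y": 0,"z": 0,"spin": 0,"gripper": 0.5},
    {"x": 0,"y": 0,"z": 0,"spin": 0,"gripper": 0.58},
    {"x": 0,"y": 0,"z": 0,"spin": 0,"gripper": 0.65},
    {"x": 0,"y": 0,"z": 0,"spin": 0,"gripper": 0.65},
    {"x": 0,"y": 0,"z": 15,"spin": 0,"gripper": 0.65},
    {"x": 0,"y": 0,"z": 35,"spin": 0,"gripper": 0.65},
    {"x": 0,"y": 0,"z": 50,"spin": 0,"gripper": 0.65},
    {"x": 0,"y": 0,"z": 50,"spin": 0,"gripper": 0.65},
    {"x": 0,"y": -20,"z": 10,"spin": 0,"gripper": 0.65},
    {"x": 0,"y": -45,"z": 0,"spin": 0,"gripper": 0.65},
    {"x": 0,"y": -45,"z": 0,"spin": 0,"gripper": 0.65},
    {"x": 7,"y": -35,"z": 0,"spin": 0,"gripper": 0.65},
  ],
)

```text
clock: 19.02
tcp_pos: [0.4752, -0.1445, 0.2023]
tcp_rot: [[1.0, -0.002, -0.0], [-0.002, -1.0, -0.001], [-0.0, 0.001, -1.0]]
force: [0.7, 1.1, -0.5]
opening: 0.0554
```

Run:
```python
from h import *
S=capture("scene");T=capture("top")
a=(0.4686,0.0032);vis=[]
for C,u0,v0 in((S,281,227),(T,249,225)):
    w,k=20,10;im=crop(C,u0,v0,w,"",k)
    for z,r,col in((.03,.031,(0,0,255)),(.05,.022,(0,200,0))):
        P=np.array([proj(C,(a[0]+r*np.cos(t),a[1]+r*np.sin(t),z)) for t in np.linspace(0,6.28,80)])
        cv2.polylines(im,[((P-[u0-w,v0-w]+.5)*k).astype(int)],True,col,1)
    vis.append(im)
cv2.imwrite("pics/p10.png",np.hstack(vis))
cv2.imwrite("pics/p10b.png",cv2.resize(np.hstack([crop(S,312,180,40,"",5),crop(T,300,215,40,"",5)]),(800,400)))
print(robot.get_state()["tcp_pos"])
```

```text
[ 0.47603646 -0.14746618  0.20213258]
```

View pics/p10.png

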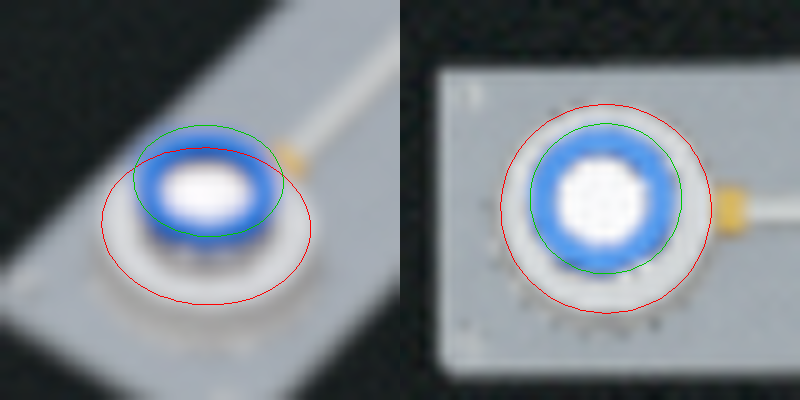

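View pics/p10b.png

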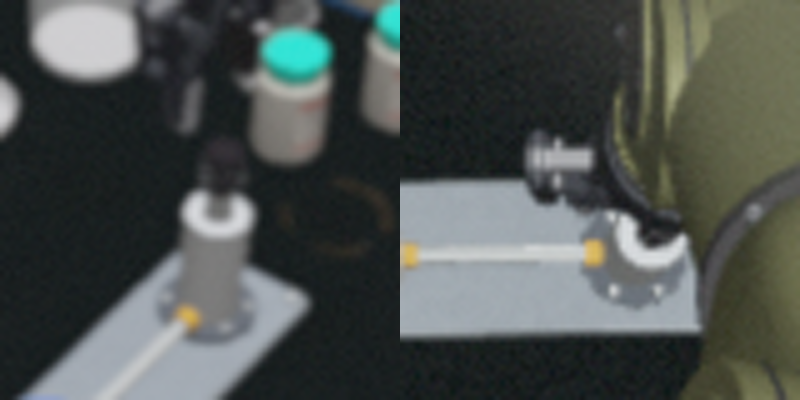

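Run:
```python
from h import *
S=capture("scene")
a=(0.4686,0.0035)
u0,v0,w,k=281,226,14,26
im0=crop(S,u0,v0,w,"",k);im=im0.copy()
for z,r,col in((.03,.022,(0,0,255)),(.04,.022,(0,200,200)),(.05,.022,(0,200,0)),(.05,.013,(0,200,0))):
    P=np.array([proj(S,(a[0]+r*np.cos(t),a[1]+r*np.sin(t),z)) for t in np.linspace(0,6.28,80)])
    cv2.polylines(im,[((P-[u0-w,v0-w]+.5)*k).astype(int)],True,col,1)
cv2.imwrite("pics/p11.png",cv2.resize(np.hstack([im0,im]),(800,400)))
```

```text
(no output)
```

View pics/p11.png

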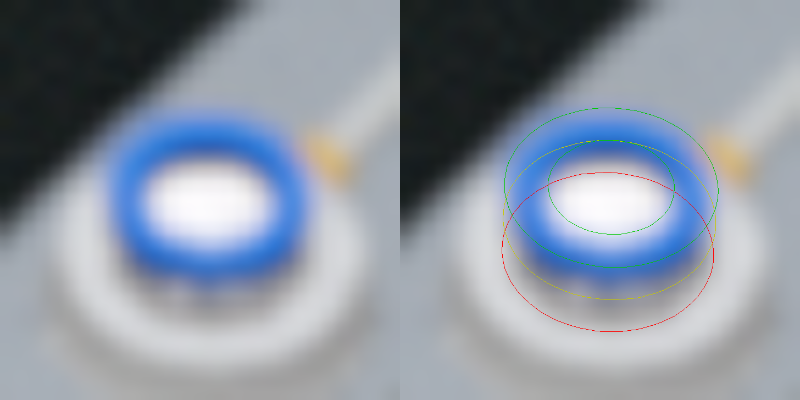

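Emit:
step_arm(
  moves=[
    {"x": 0,"y": -20,"z": 0,"spin": 0,"gripper": 0.65},
    {"x": 0,"y": 0,"z": -15,"spin": 0,"gripper": 0.65},
    {"x": 0,"y": 0,"z": -20,"spin": 0,"gripper": 0.65},
    {"x": 0,"y": 0,"z": 0,"spin": 0,"gripper": 0.65},
    {"x": 0,"y": 0,"z": 0,"spin": 0,"gripper": 0.65},
  ],
)

```text
clock: 19.8
tcp_pos: [0.4765, -0.1614, 0.167]
tcp_rot: [[1.0, 0.001, 0.001], [0.001, -1.0, 0.0], [0.001, -0.0, -1.0]]
force: [0.9, -0.2, -0.4]
opening: 0.0554
```

Run:
```python
from h import *
S=capture("scene");T=capture("top");
cv2.imwrite("pics/p12.png",np.hstack([crop(S,316,172,25,"",8),crop(T,311,218,25,"",8)]))
print(robot.get_state()["tcp_pos"])
```

```text
[ 0.47677905 -0.16191941  0.16711654]
```

View pics/p12.png

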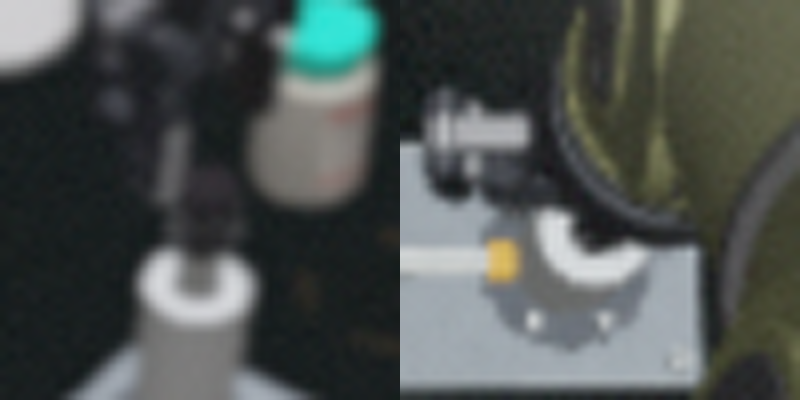

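Emit:
step_arm(
  moves=[
    {"x": 0,"y": -6,"z": 0,"spin": 0,"gripper": 0.65},
    {"x": 0,"y": 0,"z": -20,"spin": 0,"gripper": 0.65},
    {"x": 0,"y": 0,"z": -20,"spin": 0,"gripper": 0.65},
    {"x": 0,"y": 0,"z": -12,"spin": 0,"gripper": 0.65},
    {"x": 0,"y": 0,"z": 0,"spin": 0,"gripper": 0.65},
    {"x": 0,"y": 0,"z": 0,"spin": 0,"gripper": 0.65},
  ],
)

```text
clock: 20.65
tcp_pos: [0.4767, -0.1684, 0.1147]
tcp_rot: [[1.0, -0.0, 0.001], [-0.0, -1.0, -0.0], [0.001, 0.0, -1.0]]
force: [-1.8, -0.5, 0.2]
opening: 0.0557
```

Emit:
step_arm(
  moves=[
    {"x": 0,"y": 0,"z": 0,"spin": 0,"gripper": 0.5},
    {"x": 0,"y": 0,"z": 0,"spin": 0,"gripper": 0.4},
    {"x": 0,"y": 0,"z": 0,"spin": 0,"gripper": 0.35},
  ],
)

```text
clock: 21.02
tcp_pos: [0.4763, -0.1683, 0.1144]
tcp_rot: [[1.0, -0.0, 0.0], [-0.0, -1.0, -0.0], [0.0, 0.0, -1.0]]
force: [-0.1, -0.1, 0.9]
opening: 0.0301
```

Run:
```python
from h import *
S=capture("scene")
cv2.imwrite("pics/p13.png",crop(S,316,172,25,"",12))
s=robot.get_state();print(s["tcp_pos"],s["force"],s["wrist_torque"],s["opening"])
```

```text
[ 0.47631123 -0.16828014  0.1143819 ] [ 0.35998173 -0.01952996 -0.53965977] [0.02435435 0.03684572 0.05527648] 0.029783263748547527
```

View pics/p13.png

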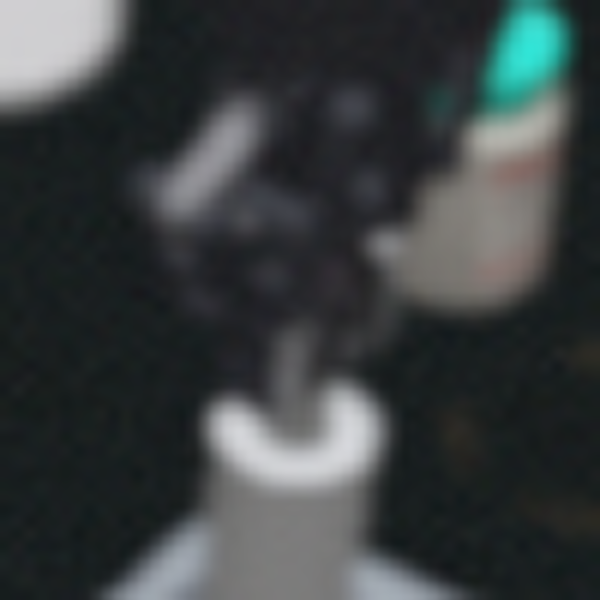

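Emit:
step_arm(
  moves=[
    {"x": 0,"y": 0,"z": 0,"spin": 0,"gripper": 0.25},
    {"x": 0,"y": 0,"z": 0,"spin": 0,"gripper": 0.1},
    {"x": 0,"y": 0,"z": 0,"spin": 0,"gripper": 0.1},
    {"x": 0,"y": 0,"z": 0,"spin": 0,"gripper": 0.1},
  ],
)

```text
clock: 21.58
tcp_pos: [0.4765, -0.1684, 0.1145]
tcp_rot: [[1.0, -0.0, 0.001], [-0.0, -1.0, -0.0], [0.001, 0.0, -1.0]]
force: [-0.5, -0.8, 6.1]
opening: 0.0243
```

Run:
```python
from h import *
s=robot.get_state();print(s["tcp_pos"],s["force"],s["wrist_torque"],s["opening"])
```

```text
[ 0.47652653 -0.16836728  0.11451393] [-0.51699793 -0.822098    6.05560495] [ 0.02208201  0.16429419 -0.00907405] 0.024285201941661262
```

Emit:
step_arm(
  moves=[
    {"x": 0,"y": 0,"z": 2,"spin": 0,"gripper": 0.1},
    {"x": 0,"y": 0,"z": 4,"spin": 0,"gripper": 0.1},
    {"x": 0,"y": 0,"z": 4,"spin": 0,"gripper": 0.1},
    {"x": 0,"y": 0,"z": 0,"spin": 0,"gripper": 0.1},
  ],
)

```text
clock: 22.08
tcp_pos: [0.4762, -0.1682, 0.1245]
tcp_rot: [[1.0, -0.0, 0.0], [-0.0, -1.0, -0.0], [0.0, 0.0, -1.0]]
force: [-0.7, 0.6, -1.1]
opening: 0.0245
```

Emit:
step_arm(
  moves=[
    {"x": 0,"y": 0,"z": 4,"spin": 0,"gripper": 0.1},
    {"x": 0,"y": 0,"z": 5,"spin": 0,"gripper": 0.1},
    {"x": 0,"y": 0,"z": 5,"spin": 0,"gripper": 0.1},
    {"x": 0,"y": 0,"z": 4,"spin": 0,"gripper": 0.1},
    {"x": 0,"y": 0,"z": 0,"spin": 0,"gripper": 0.1},
    {"x": 0,"y": 0,"z": 0,"spin": 0,"gripper": 0.1},
  ],
)

```text
clock: 22.82
tcp_pos: [0.4761, -0.1683, 0.1422]
tcp_rot: [[1.0, -0.0, -0.0], [-0.0, -1.0, -0.0], [-0.0, 0.0, -1.0]]
force: [-0.1, -0.9, -0.7]
opening: 0.0244
```

Run:
```python
from h import *
S=capture("scene")
cv2.imwrite("pics/p14.png",crop(S,316,172,25,"",12))
s=robot.get_state();print(s["tcp_pos"],s["force"],s["wrist_torque"],s["opening"])
```

```text
[ 0.47611587 -0.16826984  0.14210206] [ 0.26055692  0.3026749  -1.41076672] [-0.00308067 -0.02168307  0.01598554] 0.02427434568217741
```

View pics/p14.png

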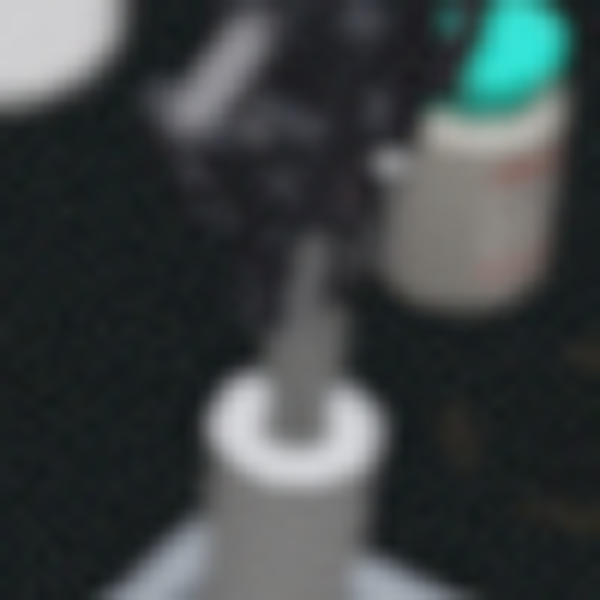

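Emit:
step_arm(
  moves=[
    {"x": 0,"y": 0,"z": 4,"spin": 0,"gripper": 0.1},
    {"x": 0,"y": 0,"z": 4,"spin": 0,"gripper": 0.1},
    {"x": 0,"y": 0,"z": 4,"spin": 0,"gripper": 0.1},
    {"x": 0,"y": 0,"z": 0,"spin": 0,"gripper": 0.1},
    {"x": 0,"y": 0,"z": 0,"spin": 0,"gripper": 0.1},
  ],
)

```text
clock: 23.5
tcp_pos: [0.4762, -0.1683, 0.1542]
tcp_rot: [[1.0, -0.0, -0.0], [-0.0, -1.0, -0.0], [-0.0, 0.0, -1.0]]
force: [0.5, 0.5, -1.4]
opening: 0.0248
```

Run:
```python
from h import *
S=capture("scene")
im=crop(S,316,176,22,"",13)
b=(0.4763,-0.1670)
for z in(.097,.103):
    for x in (-.009,.009):
        pass
print(proj(S,(*b,.097)),proj(S,(*b,.103)))
cv2.imwrite("pics/p15.png",im)
s=robot.get_state();print(s["tcp_pos"],s["force"],s["wrist_torque"],s["opening"])
c=S["color"].astype(int);print(np.argwhere((c[...,0]-c[...,1]>50)&(np.arange(512)[None]>300)&(np.arange(512)[None]<330)).tolist())
cv2.imwrite("pics/full2.png",cv2.resize(S["color"][:,:,::-1],(800,600)))
```

```text
[315.28084367 182.051074  ] [315.44363126 180.62222617]
[ 0.47613252 -0.16826338  0.15414884] [-0.3401627  -0.09823847 -1.42675985] [-0.02880034 -0.01187842 -0.05699972] 0.02420870308861318
[[183, 315]]
```

View pics/p15.png

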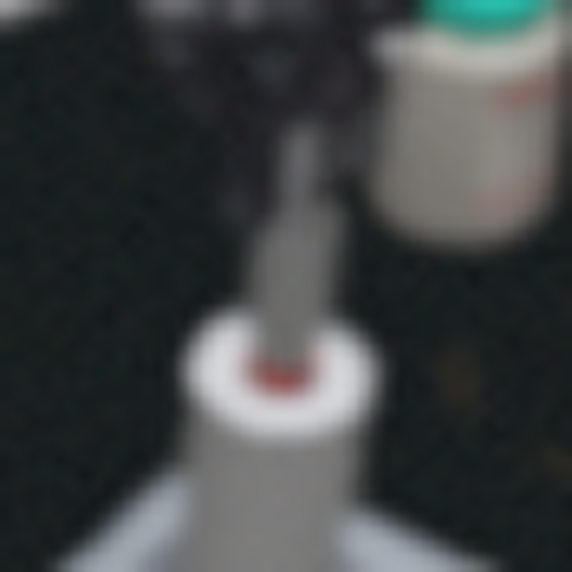

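View pics/full2.png

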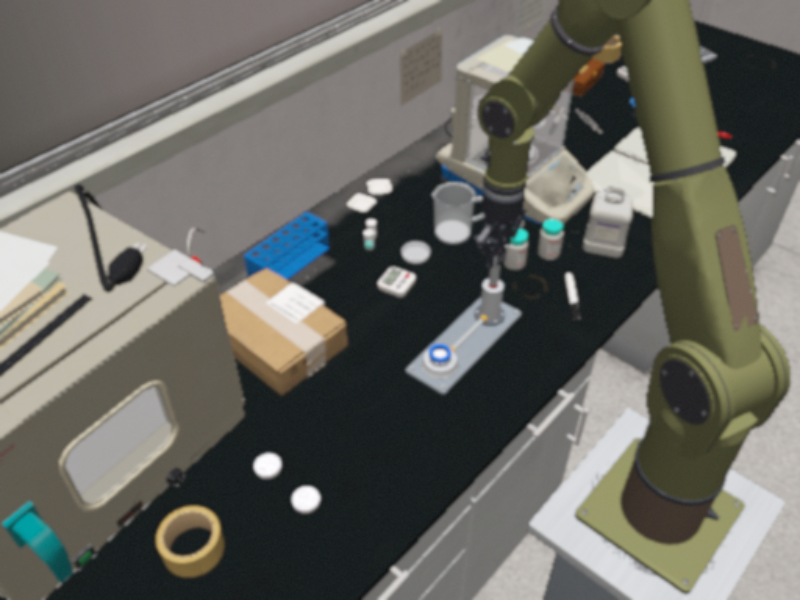

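Emit:
step_arm(
  moves=[
    {"x": 0,"y": 0,"z": 0,"spin": 0,"gripper": 0.1},
    {"x": 0,"y": 0,"z": 0,"spin": 0,"gripper": 0.1},
    {"x": 0,"y": 0,"z": 0,"spin": 0,"gripper": 0.1},
    {"x": 0,"y": 0,"z": 0,"spin": 0,"gripper": 0.1},
  ],
)

```text
clock: 24.05
tcp_pos: [0.4762, -0.1683, 0.1542]
tcp_rot: [[1.0, -0.0, -0.0], [-0.0, -1.0, -0.0], [-0.0, 0.0, -1.0]]
force: [-1.1, -0.5, -1.1]
opening: 0.0243
```

Run:
```python
from h import *
from workcell import ticket
s=robot.get_state();print(s["tcp_pos"],s["force"],s["opening"])
T=capture("top")
cv2.imwrite("pics/p16.png",crop(T,280,225,50,"",6))
print(ticket.hand_in())
```

```text
[ 0.47622726 -0.16825865  0.15420243] [-1.09728635 -0.45527068 -1.13497159] 0.024324182459892894
the job is handed in; nothing more can be done
None
```

View pics/p16.png

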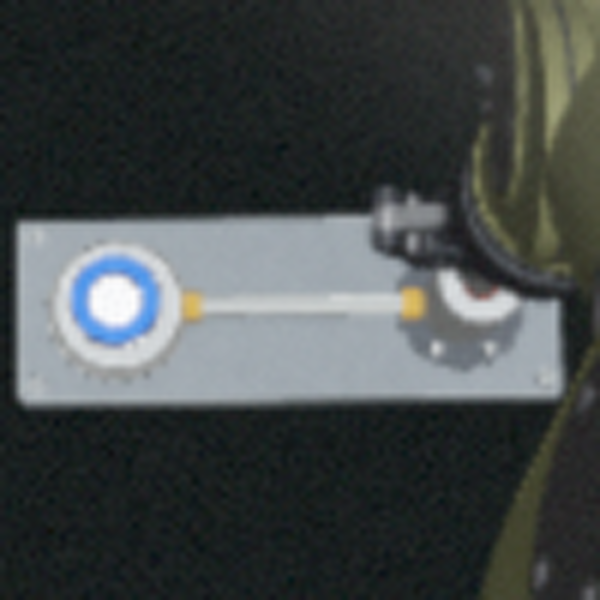

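I laid the filter disc nearest the base on the seat and put the blue clamp ring on top of it. I then drew the rod up by its knob and handed the job in at about 24 s, still holding it.

- **Rod:** The tool rose 39.7 mm, against 40 mm for the middle of the band. The scene picture shows the red band's upper part just above the barrel mouth. Sideways force in the readings while lifting stayed at about 1 N or less.
- **Stack:** In the last top picture the ring lies centred over the filter on the seat. The filter measured about 1 to 1.5 mm off the seat's centre in +y, which is within the calibration error.
- **Disagreements:** The gripper read 40 mm on the 44 mm parts, and the two cameras differed by up to 3 mm on the loose parts. In the scene view the ring sits about half a pixel lower than predicted. None of these affected the result that I could see.
- **Bystanders:** I did not touch the beaker, jars or timer.

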